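# Unpack a nest of brassware and set each piece on its own saucer

## Robot

A 6-joint arm with a two-finger parallel gripper is mounted at the origin on the work surface. World frame = base frame: x ahead of the robot, y to its left, z up, the work surface at z = 0. Lengths are in mm, angles in rad, forces in N, time in s.
With the tool pointing down it reaches from about 300 to 850 mm from the base axis. Payload 5.4 kg.
Tool frame: the origin (TCP) lies on the centre line of the jaws, within the pads' length; the fingertips stand r.nose_length ahead of it and the grasp point (between the pads) lies 3 mm ahead of it (r.nose_length is the distance from the TCP to the fingertips, in mm); z points along the fingers, y is the line along which they close (so a half turn about z gives the same grasp; the last joint's range is limited). The gripper opens to 85 mm and grips with 20 to 120 N. Pads are 22 mm wide; open, the fingers measure 114 mm over their backs; the gripper's body (76 mm by 85 mm) begins 54 mm behind the grasp point. The pads swing forward as they close: fully open they stand 13 mm farther back than shut.
Start: joints at [0.914, 0.158, 1.597, -0, 1.386, -0.21], TCP at [248.454, 518.533, 253.299] pointing down, gripper open.
Joint ranges: [-2.91, 2.91], [-0.94, 2.29], [0.18, 2.7], [-1.29, 4.43], [0.17, 2.64], [-3, 3]. Speed limits (rad/s): [2.57, 2.57, 3.14, 3.14, 3.14, 3.14].

## Interface

Orientations are given as [roll, pitch, yaw] about the fixed x, y, z axes, in that order (R = Rz(yaw) Ry(pitch) Rx(roll)).
In Python, from station import r gives the robot as it stands. The module is installed in compiled form; this text tells all that it offers. Calls block until the motion is done:
- r.goto(position, orientation): joint-space move of the TCP to a pose.
- r.move_l(position, rotation=None, velocity=150, contact_N=None): straight line of the TCP; rotation=None keeps the orientation; velocity is the mean speed in mm/s. With contact_N (N) it stops when the force on the tool has changed by that much, and returns True; else False.
- r.movej(angles): joint-space move.
- r.set_gripper(opening, strength=None): finger opening in mm; strength is the grip in N (None keeps the last); returns when the fingers have stopped.
- r.pause(seconds).
- r.ik(position, orientation): joint angles nearest the present ones, or None.
- r.get_obs(): the state.
- r.read_camera(name): name is "side" or "top" or "wrist"; returns the picture (420x560x3 uint8, red, green, blue); there is no depth.
- r.camera_params(name): a dict with "fx", "fy", "cx", "cy" (pixels), "rvec" (rotation vector, rad) and "tvec" (3), from world to camera coordinates, as OpenCV has them; the wrist camera has in their place "T_tool_cam" (4x4, takes a point from camera to tool coordinates, whose origin is the TCP and whose axes are the flange's). Camera axes: x right, y down, z forward; pixel columns grow to the right and rows downward; lengths in mm; the calibration is good to about 2 mm. A picture is of the moment at which its call begins: read the wrist's pose just before it. camera_params takes no time and is no camera call.
A pose or a line that the arm cannot do raises r.MotionError and nothing moves.
- r.close_job(): hands the job in; it is judged then, once.
The state is a dict: "time": time; "joints": joint angles; "dq": joint speeds; "tau": joint torques, N m; "tool_pos": TCP position; "tcp_rot": TCP orientation; "force": force on the tool from outside, world axes, zero at the start; "wrist_torque": the same for the moment, N m; "gripper_width": finger opening in mm; "grasp_force": force on a finger pad.
Only numpy, scipy, OpenCV 4.12 (cv2) and the standard library are available. Lean on these libraries where they do the work, as an engineer would, in place of code of your own. Each camera call takes 0.05 s, during which the arm holds its last target. There are 200 camera calls.

## Task

The four engraved brass vessels on the stall stand nested one inside the other: take the nest apart and set each vessel upright in the middle of the saucer of its own size, the widest vessel on the widest saucer, the next on the next, down to the little beaker on the smallest. Set them down gently rather than dropping them, and leave the saucers, the coffee pot and the little lidded box where they are.

Things in the scene. Friction and masses are not known exactly. Their poses are not given: they have to be found in the camera images.
- sweet_bowl: sweet bowl, loose: open round brass vessel, the largest in width; 68 mm across the rim, 34 high, foot 44, wall 2.5, inner floor 10 above its underside, outside upright over the top 14 mm; about 210 g. At the start undermost in the nest, standing on the cloth; rim 34 mm above the cloth. Origin: centre of its underside; z up its axis.
- tea_bowl: tea bowl, loose: open round brass vessel, the second largest in width; 54 mm across the rim, 46 high, foot 36, wall 2.5, inner floor 10 above its underside, outside upright over the top 18 mm; about 180 g. At the start stands inside the sweet bowl; rim 56 mm above the cloth, 22 above the rim below. Origin: centre of its underside; z up its axis.
- coffee_cup: coffee cup, loose: open round brass vessel, the third (second smallest) in width; 41 mm across the rim, 56 high, foot 26, wall 2.5, inner floor 10 above its underside, outside upright over the top 16 mm; about 140 g. At the start stands inside the tea bowl; rim 76 mm above the cloth, 20 above the rim below. Origin: centre of its underside; z up its axis.
- beaker: beaker, loose: open round brass vessel, the smallest in width and tallest; 29 mm across the rim, 64 high, foot 19, wall 2.5, inner floor 10 above its underside, outside upright over the top 14 mm; about 90 g. At the start topmost, stands inside the coffee cup; rim 94 mm above the cloth, 18 above the rim below. Origin: centre of its underside; z up its axis.
- saucer_sweet: saucer of the sweet bowl: the largest of four round engraved brass saucers; 124 mm across the rim, rim 12 mm high, flat floor 72 mm across and 4 mm above the underside, the border sloping up from it. Loose, lying empty on the cloth. Origin: centre of its underside; z up.
- saucer_tea: saucer of the tea bowl: the second largest of four round engraved brass saucers; 104 mm across the rim, rim 12 mm high, flat floor 64 mm across and 4 mm above the underside, the border sloping up from it. Loose, lying empty on the cloth. Origin: centre of its underside; z up.
- saucer_coffee: saucer of the coffee cup: the third (second smallest) of four round engraved brass saucers; 86 mm across the rim, rim 12 mm high, flat floor 54 mm across and 4 mm above the underside, the border sloping up from it. Loose, lying empty on the cloth. Origin: centre of its underside; z up.
- saucer_beaker: saucer of the beaker: the smallest of four round engraved brass saucers; 70 mm across the rim, rim 12 mm high, flat floor 46 mm across and 4 mm above the underside, the border sloping up from it. Loose, lying empty on the cloth. Origin: centre of its underside; z up.
- coffee_pot: bystander: small copper coffee pot, 56 mm across, 55 mm high, with a thin handle out to 130 mm from its axis along its own -x (towards the robot, 66 mm high at its end). Loose. Origin: centre of its underside. To be left alone.
- trinket_box: bystander, to be left alone: small loose eight-sided brass box with a knobbed lid, 64 mm across, 53 high. Origin: centre of its underside. (All things stand on a blue cloth, z = 0.002. A heavy brass mortar, 64 mm across, 80 high with its pestle, stands at about the mirror place of this box, on the robot's right.)
Mind the look-alikes: they are no part of the job. What is shaped like the coffee_cup but green is not meant.

How it is judged (in metres and radians):
At the end, for the whole second after the job is handed in: Each of the four vessels stands upright (within 0.1 rad) on the floor of its own saucer (its underside 2 to 7 mm above that of the saucer), its axis within 12 mm of the saucer's centre, at rest; every saucer lies flat within 30 mm of where it lay at the start (horizontal distance between sweet_bowl and saucer_sweet below 0.012 m and z of sweet_bowl in the frame of saucer_sweet between 0.002 and 0.007 m and angle between each of sweet_bowl, saucer_sweet, tea_bowl, saucer_tea, coffee_cup, saucer_coffee, beaker, saucer_beaker's own z axis and vertical below 0.1 rad and linear speed of each of sweet_bowl, saucer_sweet, tea_bowl, saucer_tea, coffee_cup, saucer_coffee, beaker, saucer_beaker below 0.02 m/s and distance of each of saucer_sweet, saucer_tea, saucer_coffee, saucer_beaker from where it was at the start of the episode below 0.03 m and horizontal distance between tea_bowl and saucer_tea below 0.012 m and z of tea_bowl in the frame of saucer_tea between 0.002 and 0.007 m and horizontal distance between coffee_cup and saucer_coffee below 0.012 m and z of coffee_cup in the frame of saucer_coffee between 0.002 and 0.007 m and horizontal distance between beaker and saucer_beaker below 0.012 m and z of beaker in the frame of saucer_beaker between 0.002 and 0.007 m); the robot touches nothing.
It fails at once if a vessel is dropped: it falls free, touching nothing, at more than 0.6 m/s (a fall of about 18 mm) ((linear speed of sweet_bowl above 0.6 m/s and contact force between sweet_bowl and anything else below 0.01 N) or (linear speed of tea_bowl above 0.6 m/s and contact force between tea_bowl and anything else below 0.01 N) or (linear speed of coffee_cup above 0.6 m/s and contact force between coffee_cup and anything else below 0.01 N) or (linear speed of beaker above 0.6 m/s and contact force between beaker and anything else below 0.01 N)).
It fails at once if the coffee pot is pushed more than 25 mm from its place or knocked over (distance of coffee_pot from where it was at the start of the episode above 0.025 m or angle between coffee_pot's own z axis and vertical above 0.4 rad).
It fails at once if the trinket box is pushed more than 25 mm from its place or knocked over (distance of trinket_box from where it was at the start of the episode above 0.025 m or angle between trinket_box's own z axis and vertical above 0.4 rad).
It also fails if it takes over 115 s, if anything falls off the work surface, if the arm or the gripper's body presses on something with over 40 N, if the wrist force passes 120 N, or if a joint passes its speed limit or range.

## Working session

There is one attempt and no reset: what is moved stays moved. The work goes in short steps, each a Python script; the robot and the scene stay as the last script left them, time stands still between calls to the robot, and variables do not carry over. Pictures are saved under pics/ and viewed, at most 14 in all, crops included, and the job is handed in when it is done.

```bash
mkdir -p pics
python3 - <<'E'
from station import r
import cv2,numpy as np
for n in("top","side"):
    im=r.read_camera(n); cv2.imwrite(f"pics/{n}0.png",im[:,:,::-1]); p=r.camera_params(n); print(n,p)
print(r.camera_params("wrist"),r.nose_length,r.get_obs())
E
```

```text
top {'fx': 383.6291468235803, 'fy': 383.6291468235803, 'cx': 283.5271271839378, 'cy': 202.4659215155632, 'rvec': array([ 2.15196459, -2.061702  ,  0.23041205]), 'tvec': array([-37.32070037, 558.7483043 , 801.71882927])}
side {'fx': 409.60315839909066, 'fy': 409.60315839909066, 'cx': 279.60919261602885, 'cy': 214.05082508625887, 'rvec': array([ 0.13788248, -2.72078915,  1.49229599]), 'tvec': array([554.30327449,  94.23445162, 874.61599931])}
{'fx': 358.147168220828, 'fy': 358.147168220828, 'cx': 274.90742290583, 'cy': 212.89675220469343, 'T_tool_cam': array([[-1.83155455e-04, -9.46795361e-01, -3.21836155e-01,
         8.19224010e+01],
       [ 9.99999657e-01, -4.33395255e-04,  7.05890937e-04,
        -6.34665201e-02],
       [-8.07816526e-04, -3.21835915e-01,  9.46795116e-01,
        -1.19337931e+02],
       [ 0.00000000e+00,  0.00000000e+00,  0.00000000e+00,
         1.00000000e+00]])} 22.0 {'time': 0.1, 'joints': array([ 9.13887422e-01,  1.59033957e-01,  1.59814852e+00,  2.86302085e-05,
        1.38618425e+00, -2.10114493e-01]), 'dq': array([-2.52198241e-04, -1.52430224e-03, -1.93828075e-03,  1.65476589e-03,
       -6.61298288e-04, -7.33268162e-05]), 'tau': array([-5.61904399e-04, -3.96990931e+01, -3.32335961e+01, -2.82630108e-04,
        4.16884344e-03,  1.82077218e-05]), 'tool_pos': array([248.14066424, 518.12842219, 252.36724809]), 'tcp_rot': array([-3.13986346e+00, -3.97538349e-04,  2.69479262e+00]), 'force': array([-0.02659337, -0.5018185 , -0.22035717]), 'wrist_torque': array([ 0.0260984 ,  0.00712488, -0.04928457]), 'grasp_force': 0.0, 'gripper_width': 85.54778930731126}
```

View pics/top0.png

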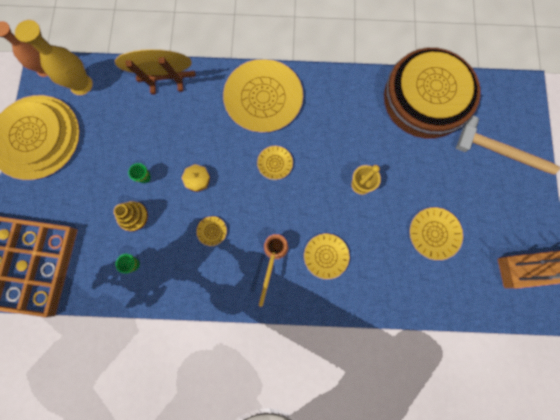

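View pics/side0.png

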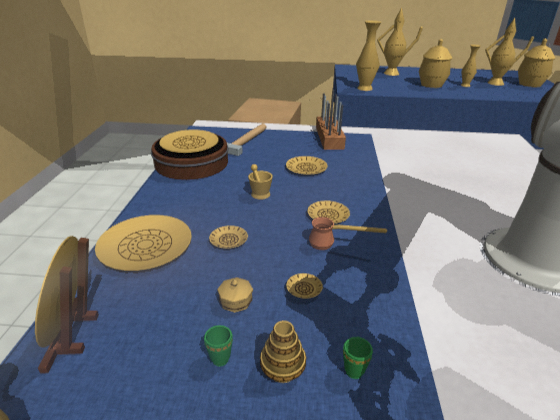

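The top view shows the nest at about (129,215), with green look-alike cups at (138,172) and (125,263). There are four possible saucers at (436,234), (327,257), (275,162) and (211,231). The big dish at (263,95), the stack at (33,135) and the plate on the stand are too large. Next I'll measure diameters to tell the saucers apart.

```bash
cat > h.py <<'E'
from station import r
import cv2,numpy as np
from scipy.spatial.transform import Rotation as R
def cam(name):
    """K, R_wc(world->cam), t ; call just before the picture"""
    p=r.camera_params(name); K=(p["fx"],p["fy"],p["cx"],p["cy"])
    if name!="wrist": return K,cv2.Rodrigues(p["rvec"])[0],np.array(p["tvec"])
    o=r.get_obs(); T=p["T_tool_cam"]; A=R.from_euler("xyz",o["tcp_rot"]).as_matrix()
    Rc=A@T[:3,:3]; c=A@T[:3,3]+o["tool_pos"]; return K,Rc.T,-Rc.T@c
def back(C,uv,z):
    K,Rm,t=C; uv=np.atleast_2d(uv).astype(float)
    d=np.c_[(uv[:,0]-K[2])/K[0],(uv[:,1]-K[3])/K[1],np.ones(len(uv))]@Rm
    c=-Rm.T@t; return c+d*((z-c[2])/d[:,2])[:,None]
def proj(C,X):
    K,Rm,t=C; q=np.atleast_2d(X)@Rm.T+t
    return np.c_[K[0]*q[:,0]/q[:,2]+K[2],K[1]*q[:,1]/q[:,2]+K[3]]
def brass(im):
    h=cv2.cvtColor(im,cv2.COLOR_RGB2HSV); return ((h[...,0]>8)&(h[...,0]<35)&(h[...,1]>70)).astype(np.uint8)
def rimfit(C,im,uv,z):
    """outline of the brass blob at uv, put on plane z: centre, diameter"""
    m=cv2.morphologyEx(brass(im),cv2.MORPH_CLOSE,np.ones((7,7)))
    cs=cv2.findContours(m,cv2.RETR_EXTERNAL,cv2.CHAIN_APPROX_NONE)[0]
    c=max(cs,key=lambda c:cv2.pointPolygonTest(c,(float(uv[0]),float(uv[1])),True))
    c=cv2.convexHull(c)[:,0]; P=back(C,c,z)[:,:2].astype(np.float32)
    e=cv2.fitEllipse(P); return np.array(e[0]),e[1]
E
python3 - <<'E'
from h import *
C=cam("top"); im=r.read_camera("top")
for uv in[(436,234),(327,257),(275,162),(211,231)]: print(uv,rimfit(C,im,uv,14))
for uv in[(129,215),(138,172),(125,263),(275,245),(196,178),(366,180)]: print(uv,back(C,uv,40))
C2=cam("side"); i2=r.read_camera("side")
for uv in[(306,166),(329,212),(229,237),(304,287)]: print(uv,rimfit(C2,i2,uv,14))
print("nest via side beaker rim",back(C2,(283,328),96))
a=cv2.resize(im[140:290,80:270],None,fx=4,fy=4,interpolation=2)
b=cv2.resize(i2[300:400,190:390],None,fx=4,fy=4,interpolation=2)[:,:760]
cv2.imwrite("pics/crop1.png",a[:,:,::-1]);cv2.imwrite("pics/crop2.png",b[:,:,::-1])
E
```

```text
(436, 234) (array([ 513.02386475, -372.41680908]), (123.1526107788086, 124.02159118652344))
(327, 257) (array([ 449.45852661, -117.32563782]), (103.7039794921875, 104.52019500732422))
(275, 162) (array([669.78259277,  12.26324368]), (84.8721923828125, 86.45143127441406))
(211, 231) (array([496.27172852, 152.66674805]), (68.8667221069336, 70.42599487304688))
(129, 215) [[519.84351508 337.89849719  40.        ]]
(138, 172) [[622.5860066  330.05803347  40.        ]]
(125, 263) [[411.53283836 332.81600769  40.        ]]
(275, 245) [[465.73358154   1.74466148  40.        ]]
(196, 178) [[613.98755631 193.29942588  40.        ]]
(366, 180) [[ 626.53697385 -203.60505489   40.        ]]
(306, 166) (array([ 513.37432861, -371.07559204]), (121.38507843017578, 124.79629516601562))
(329, 212) (array([409.95703125, -40.50418091]), (172.71563720703125, 266.8131408691406))
(229, 237) (array([670.13726807,  13.57796001]), (83.20204162597656, 83.89372253417969))
(304, 287) (array([496.19320679, 153.09614563]), (67.6483154296875, 68.5079116821289))
nest via side beaker rim [[521.19810527 335.80164752  96.        ]]
```

View pics/crop1.png

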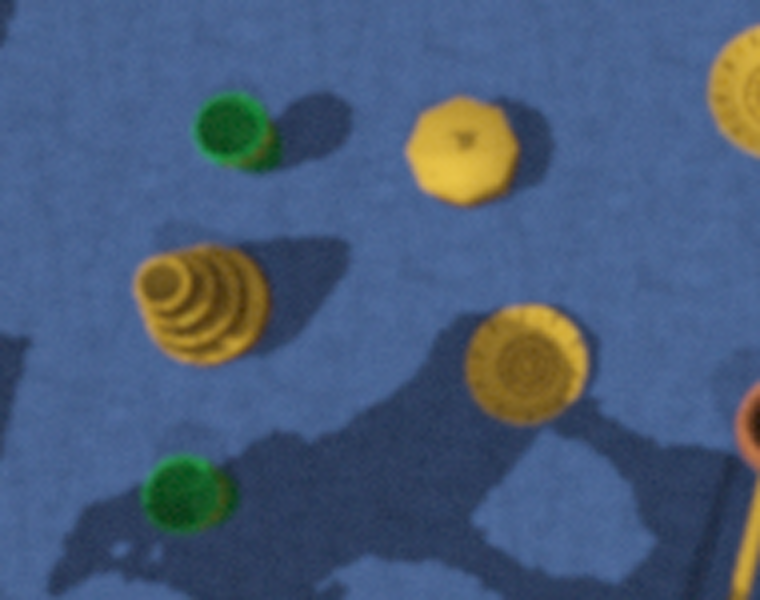

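The measured diameters are 124, 104, 86 and 70 mm, so the saucers are sweet (436,234), tea (327,257), coffee (275,162) and beaker (211,231). The crop confirms that the brass nest is the stepped stack, with the beaker mouth at about (121,210) in the full picture. The green cups on either side of it are not part of the job. Next I'll find how far the fingertips reach at different openings by touching an empty patch of cloth.

Run:
```python
from h import *
C=cam("top")
for uv,z in[((121,210.5),96),((80+188/4,140+300/4),56)]: print(back(C,uv,z))
D=[np.pi,0,np.pi]
r.goto([430,250,120],D)
r.move_l([430,250,50])
for w in(29,43,68,85):
    r.set_gripper(w); hit=r.move_l([430,250,5],velocity=30,contact_N=4); o=r.get_obs()
    print(w,hit,o["gripper_width"],o["tool_pos"],o["time"]); r.move_l([430,250,40])
r.goto([400,336,250],D); C=cam("wrist"); im=r.read_camera("wrist"); cv2.imwrite("pics/w1.png",im[:,:,::-1])
print(proj(C,[[520,336,z] for z in(96,78,58,36)]),r.get_obs()["time"])
```

```text
[[519.40580729 333.23317736  96.        ]]
[[516.952029   335.79675907  56.        ]]
29 True 29.06259848032367 [430.03649994 250.02233085  23.63456843] 3.6333
43 True 43.291832992193854 [430.11480578 250.04779579  22.10943833] 4.875
68 True 67.64288517633072 [430.50815923 249.97780292  27.44646858] 6.1083
85 True 85.12509407166773 [430.88875547 250.1480725   25.34582472] 7.3083
[[276.43273704 329.89076683]
 [276.37819448 317.92561011]
 [276.32369124 305.96908131]
 [276.2700399  294.19943482]] 8.525
```

View pics/w1.png

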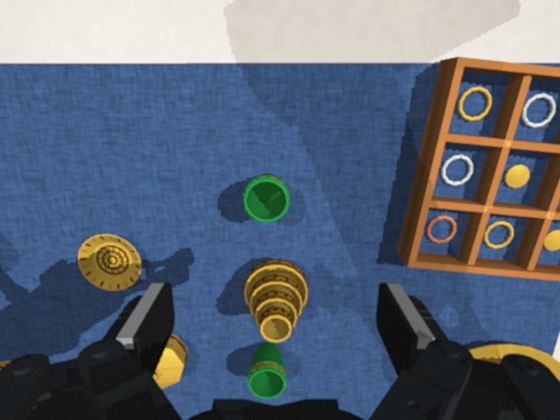

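In the wrist picture the beaker mouth is at (275,329), and the projection of (520,336,96) predicted (276,330). The nest position is therefore confirmed, and I'll move the beaker first.

```bash
cat > job.py <<'E'
from h import *
D=[np.pi,0,np.pi]; X,Y=520,335.5
V={"beaker":(96,32,29,13,(496.3,152.9)),"coffee":(78,22,41,15,(670,12.8)),
   "tea":(58,12,54,17,(449.5,-117.3)),"sweet":(36,2,68,14,(513.2,-371.8))}  # rim z, underside z, dia, grip depth, saucer
def say(t): o=r.get_obs(); print(t,o["tool_pos"].round(1),"w",round(o["gripper_width"],1),"F",round(o["grasp_force"],1),o["force"].round(1),"t",o["time"])
def pick(n,x=X,y=Y):
    rim,u,d,g,_=V[n]; z=rim-g+22
    r.goto([x,y,max(z+40,140)],D); r.set_gripper(min(d+15,85))
    r.move_l([x,y,z],velocity=80); say("at")
    r.set_gripper(d-8,40); say("grip")
    r.move_l([x,y,z+40],velocity=60); r.move_l([x,y,210],velocity=150); say("lifted")
def place(n,dx=0,dy=0):
    rim,u,d,g,s=V[n]; z=rim-g+22-u+6; x,y=s[0]-dx,s[1]-dy
    r.goto([x,y,210],D); r.move_l([x,y,z+25],velocity=120); r.move_l([x,y,z+3],velocity=40); r.pause(.2)
    print("contact",r.move_l([x,y,z-2],velocity=10,contact_N=3)); say("down")
    r.set_gripper(min(d+15,85)); r.move_l([x,y,z+60],velocity=80); r.move_l([x,y,210]); say("released")
def snap(name,cams=("top",)):
    for c in cams: cv2.imwrite(f"pics/{name}_{c}.png",r.read_camera(c)[:,:,::-1])
E
python3 - <<'E'
from job import *
pick("beaker"); snap("b1",("side",))
E
```

```text
at [520.  335.5 104.8] w 44.0 F 0.0 [0.7 0.7 0.2] t 10.3417
grip [520.7 335.7 106. ] w 26.4 F 39.7 [-0.4  0.7  2. ] t 10.6333
lifted [519.6 335.3 209.1] w 26.5 F 39.4 [-0.2  0.4 -1.7] t 12.0333
```

View pics/b1_side.png

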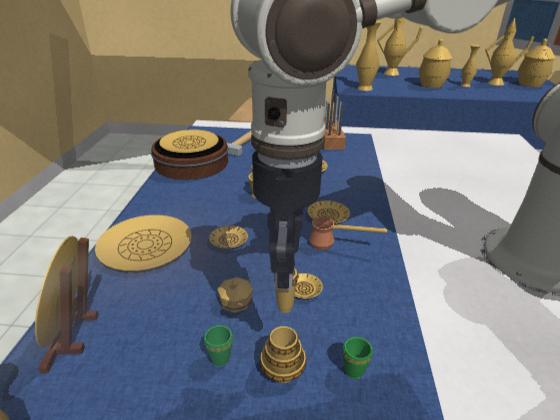

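The side picture shows the beaker hanging upright in the jaws at (286,290), with the other three still nested at (283,355). I'll place it.

Run:
```python
from job import *
place("beaker"); pick("coffee"); snap("c1",("side","top"))
import cv2
a=cv2.imread("pics/c1_side.png")[180:400,180:420];b=cv2.imread("pics/c1_top.png")[150:300,60:260]
f=lambda x:cv2.resize(x,(400,400*x.shape[0]//x.shape[1]),interpolation=2)
a,b=f(a),f(b);o=np.zeros((max(len(a),len(b)),800,3),np.uint8);o[:len(a),:400]=a;o[:len(b),400:]=b;cv2.imwrite("pics/c1.png",o)
```

```text
contact True
down [496.6 152.9  79.9] w 26.2 F 39.9 [ 0.3 -0.   4.4] t 15.125
released [495.7 152.9 209. ] w 44.0 F 0.0 [ 0.4  0.3 -1.1] t 16.9583
at [520.3 335.7  85.4] w 55.7 F 0.0 [ 0.1 -0.4  0.8] t 18.8833
grip [520.8 335.8  86.2] w 39.3 F 40.7 [-0.5 -0.1  4.6] t 19.175
lifted [519.4 335.3 208.8] w 39.2 F 40.4 [ 0.5  1.1 -1.9] t 20.7083
```

View pics/c1.png

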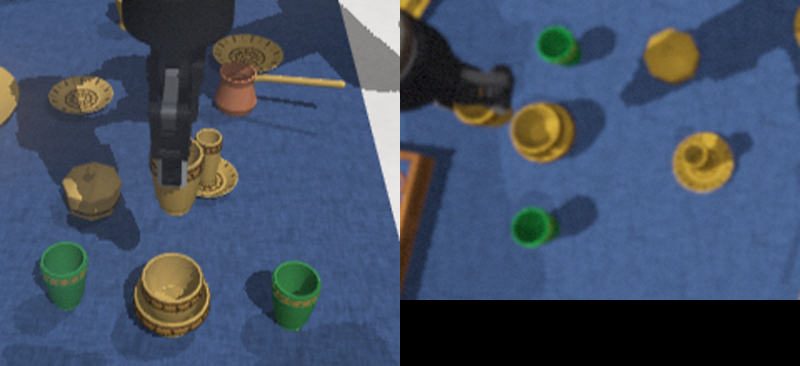

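The beaker stands on the smallest saucer (right panel, about (700,158)) and the coffee cup hangs upright in the jaws. Next are placing the coffee cup and the tea bowl.

Run:
```python
from job import *
place("coffee"); pick("tea"); place("tea"); snap("t1",("side","top"))
```

```text
contact True
down [670.2  12.8  70.2] w 39.2 F 41.0 [ 0.2 -0.7  5.1] t 24.4917
released [669.4  12.9 208.8] w 56.3 F 0.0 [-0.6 -0.2 -0.2] t 26.3917
at [520.6 335.7  63.8] w 69.2 F 0.0 [-0.7  0.7  0.8] t 29.15
grip [520.9 335.8  64.2] w 51.8 F 42.6 [-0.5 -1.2  4.8] t 29.45
lifted [519.3 335.2 208.6] w 52.1 F 42.1 [ 0.6 -0.3 -2.1] t 31.1333
contact True
down [ 449.8 -117.4   58.2] w 51.8 F 42.6 [0.5 0.4 4.8] t 35.2583
released [ 448.9 -117.   208.8] w 69.0 F 0.0 [-0.3  0.4 -1.1] t 37.2417
```

View pics/t1_side.png

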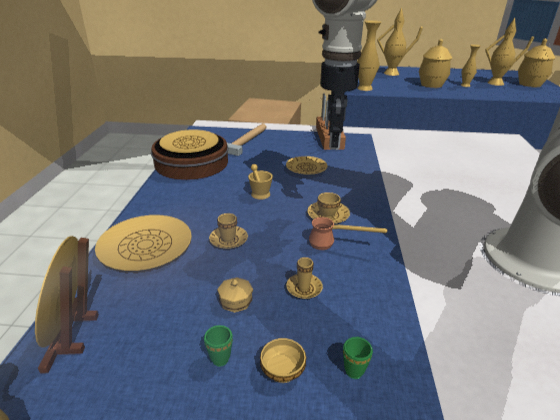

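The beaker (305,275), coffee cup (228,230) and tea bowl (329,206) each stand on their own saucer. The sweet bowl is alone at (283,360), so I'll measure its centre and move it.

Run:
```python
from job import *
C=cam("top"); im=r.read_camera("top"); c,d=rimfit(C,im,(129,215),36); print(c,d)
assert abs(c[0]-X)<7 and abs(c[1]-Y)<7
pick("sweet",*c); place("sweet"); r.move_l([420,-371,260])
snap("s1",("side","top"))
C=cam("top"); a=cv2.imread("pics/s1_top.png"); b=cv2.resize(a[140:290,180:480],(800,400),interpolation=2)
for n,(rim,u,d,g,s) in V.items(): # where the mouth should project
    t=np.linspace(0,6.3,60); q=proj(C,np.c_[s[0]+d/2*np.cos(t),s[1]+d/2*np.sin(t),0*t+rim-u+6])
    q=(q+.5-[180,140])*800/300-.5; cv2.polylines(b,[q.round().astype(np.int32)],True,(255,0,255),1)
cv2.imwrite("pics/s1_crop.png",b)
```

```text
[519.66369629 333.15270996] (69.23981475830078, 71.26054382324219)
at [520.2 333.4  44.7] w 82.9 F 0.0 [-0.1  0.2 -0.8] t 40.7167
grip [520.4 333.5  45.1] w 64.6 F 45.1 [-0.1 -1.4  5. ] t 41.025
lifted [518.9 332.9 208.5] w 64.8 F 44.6 [-0.5 -0.6 -2.3] t 42.8333
contact True
down [ 513.3 -372.    49.2] w 64.9 F 45.2 [-0.4  0.   5.1] t 47.8583
released [ 512.7 -371.3  208.6] w 82.9 F 0.0 [-0.4  0.4  0.2] t 49.9167
```

View pics/s1_crop.png

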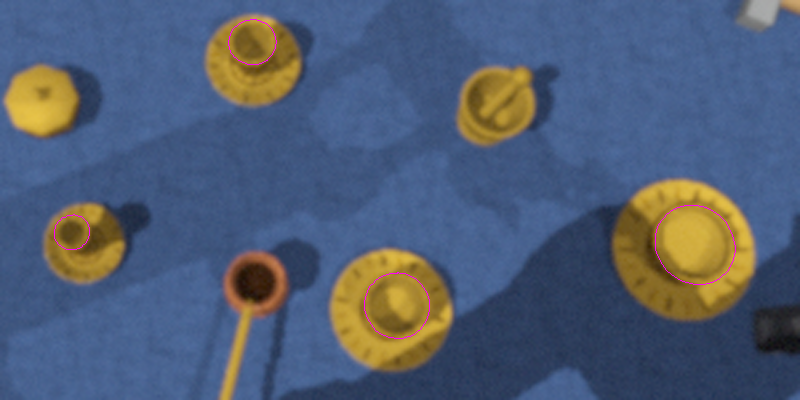

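View pics/s1_side.png

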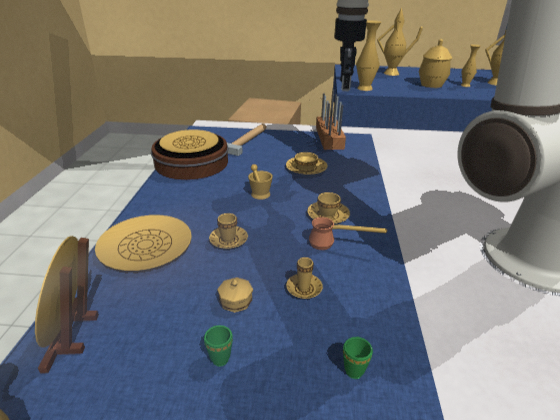

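The mouths at (72,232), (252,42), (397,306) and (695,244) all line up with their predicted circles. All four vessels are upright and centred, the pot and box have not moved, and the arm is clear.

```bash
python3 -c "
from station import r
r.pause(.5); print(r.close_job(), r.get_obs()['time'])"
```

```text
the job is handed in; nothing more can be done
the job is handed in; nothing more can be done
```

The nest is apart and each of the four vessels stands upright and centred on its own saucer in the last pictures; I handed the job in after about 51 s of robot time, but no verdict came back.

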